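Feed printed balls through the funnel into the rail box

TASK

Push the receiving box along its slide rail until it is centred under the funnel's spout, then pick up the scoop and tip its three printed balls into the funnel so that they all drop through into the box. Set the empty scoop back down level in the middle of its drip tray and let go, with the box still centred under the spout, no ball spilled on the bench and the bottle, jar, scraper and carton left as they are.

Things in the scene. Friction and masses are not known exactly. Their poses are not given: they have to be found in the camera images.
- box_floor (a point): Centre of the inner floor, 16 mm above the bench, of the receiving box: open, aluminium, 110 (x) x 100 (y) x 50 mm high, walls 3 mm, rim 63 mm above the bench. Its x axis points along the rail, the way to push (to the robot's left). The end wall to push is the -x one, its outer face 55 mm from this point. It starts short of the spout, on its -x side.
- carriage (a joint): Travel of the box along the rail's +x, in m: 0 at the starting end (box centre 100 mm short of the rail's origin) to 0.215 at the far stop, which lies beyond the spout, so nothing stops the box in the right place. About 2 N of friction: the box stays where it is left.
- rail: Fixed slide rail on the bench, 350 (x) x 50 mm, 12 mm high; origin under its centre, x along the rail towards the robot's left, the way the box is pushed.
- spout (a point): Centre of the spout's lower end on the fixed grey funnel, over the rail's centre line, 78 mm above the bench; bore 60 mm, outside 66 mm. Same axes as the rail. The funnel's outside widens evenly from 68 mm diameter at height 87 mm to 146 mm at its rim: it overhangs the ends of a box below it, and only a tool leaning back from it (25 to 45 degrees) has room to push the end wall.
- mouth (a point): Centre of the funnel's round mouth, inner diameter 140 mm, level with its rim, 165 mm above the bench. Same axes as the rail. The funnel hangs on a 14 mm post, 135 mm tall, 100 mm away along -y (beyond the rail), with a foot 70 x 50 mm.
- tray: Fixed shallow rectangular drip tray of dark steel, 170 (x) x 130 (y) mm, rim 10 mm high, walls and floor 4 mm thick. Origin: centre of its underside, on the bench. The scoop starts in it, lengthwise, lip towards the tray's -x.
- scoop_grip (a point): Centre of the black upright grip plate of the loose steel scoop (180 g): 40 (scoop x) x 10 (y, the width to pinch) x 44 mm high, over the scoop's centre of mass. This point is 80 mm above the scoop's underside; the plate runs from 58 to 102 mm above it, on a cross bar 16 (x) x 62 (y) mm at 54 to 59 mm. z is the scoop's up axis.
- scoop_base (a point): Point of the scoop's underside directly below the grip plate (4 mm above the bench when in the tray). Same axes as the scoop. The scoop reaches from x = -58 to +45 mm, is 62 mm wide (y), walls 36 mm high; the +x end is closed, the -x end is the open pouring lip.
- scoop_lip (a point): Middle of the scoop's pouring lip, 58 mm along the scoop's -x from its base point and 13 mm above its underside. Inside, the floor rises to the lip as a 20 degree ramp 30 mm long: the balls stay in while the scoop is level and roll out once it is tipped lip-down clearly beyond 20 degrees (45 to 50 empties it).
- bottle: Bystander: white bottle, diameter 60 mm, 160 mm tall. Origin: centre of its underside.
- jar: Bystander: amber glass jar, diameter 60 mm, 80 mm tall. Origin: centre of its underside.
- scraper: Bystander: scraper (spatula) lying flat on the bench along its x axis, 280 mm long, wooden handle to -x, steel blade 90 x 65 mm to +x. Origin: under its middle.
- carton: Bystander: cardboard carton 60 x 90 x 70 mm high. Origin: centre of its underside.
- ball0_center (a point): Centre of one of the three alike grey printed balls, diameter 24 mm, 11 g, that start loose in the scoop.
- ball1_center (a point): Centre of one of the three alike grey printed balls, diameter 24 mm, 11 g, that start loose in the scoop.
- ball2_center (a point): Centre of one of the three alike grey printed balls, diameter 24 mm, 11 g, that start loose in the scoop.
There are look-alikes about, which are no part of the job. Of the things like the part that bears scoop_grip, leave any that is orange or pink; of the rest the smaller one is meant.

How it is judged:
On the way, in this order (a step that is already met when the one before it is completed fails the run):
1. the box stands centred under the spout (within 15 mm) (horizontal distance between box_floor and spout below 0.015 m and velocity of joint carriage below 0.01 m/s), for 0.2 s.
2. the scoop is tipped over the funnel's mouth (angle between scoop_base's own z axis and vertical above 0.35 rad and horizontal distance between scoop_lip and mouth below 0.085 m and horizontal distance between box_floor and spout below 0.015 m and height (world z) of scoop_lip above 0.12 m), for 0.1 s.
At the end, for the whole second after the job is handed in: The box is centred under the spout within 15 mm; all three balls lie inside the box; the scoop stands level (within 3 degrees) on the tray's floor, within 35 mm of the tray's centre along each of the tray's axes, released and at rest (horizontal distance between box_floor and spout below 0.015 m and x of ball0_center in the frame of box_floor between -0.053 and 0.053 m and y of ball0_center in the frame of box_floor between -0.048 and 0.048 m and z of ball0_center in the frame of box_floor between 0.005 and 0.045 m and x of ball1_center in the frame of box_floor between -0.053 and 0.053 m and y of ball1_center in the frame of box_floor between -0.048 and 0.048 m and z of ball1_center in the frame of box_floor between 0.005 and 0.045 m and x of ball2_center in the frame of box_floor between -0.053 and 0.053 m and y of ball2_center in the frame of box_floor between -0.048 and 0.048 m and z of ball2_center in the frame of box_floor between 0.005 and 0.045 m and x of scoop_base in the frame of tray between -0.035 and 0.035 m and y of scoop_base in the frame of tray between -0.035 and 0.035 m and height (world z) of scoop_base below 0.008 m and angle between scoop_base's own z axis and vertical below 0.06 rad); the robot touches nothing.
It fails at once if the white bottle is shifted by more than 30 mm or knocked over (distance of bottle from where it was at the start of the episode above 0.03 m or angle between bottle's own z axis and vertical above 0.4 rad).
It fails at once if the amber jar is shifted by more than 30 mm or knocked over (distance of jar from where it was at the start of the episode above 0.03 m or angle between jar's own z axis and vertical above 0.4 rad).
It fails at once if the scraper is shifted by more than 30 mm or knocked over (distance of scraper from where it was at the start of the episode above 0.03 m or angle between scraper's own z axis and vertical above 0.4 rad).
It fails at once if the small carton is shifted by more than 30 mm or knocked over (distance of carton from where it was at the start of the episode above 0.03 m or angle between carton's own z axis and vertical above 0.4 rad).
It fails at once if a printed ball falls on the bench (height (world z) of any of ball0_center, ball1_center, ball2_center below 0.0145 m).
It also fails if it takes over 69 s, if anything falls off the work surface, if the arm or the gripper's body presses on something with over 40 N, if the wrist force passes 120 N, or if a joint passes its speed limit or range.

ROBOT

A 7-joint arm with a two-finger parallel gripper is mounted at the origin on the work surface. World frame = base frame: x ahead of the robot, y to its left, z up, the work surface at z = 0. Lengths are in m, angles in rad, forces in N, time in s.
With the tool pointing down it reaches from about 0.4 to 0.875 m from the base axis. Payload 6.5 kg.
Tool frame: the origin (TCP) lies midway between the tips of the shut fingers; the grasp point (between the pads) lies 19 mm behind it; z points along the fingers, y is the line along which they close (so a half turn about z gives the same grasp; the last joint's range is limited). The gripper opens to 85 mm and grips with 20 to 120 N. Pads are 22 mm wide; open, the fingers measure 114 mm over their backs; the gripper's body (76 mm by 85 mm) begins 54 mm behind the grasp point. The pads swing forward as they close: fully open they stand 13 mm farther back than shut.
Start: joints at [-1.302, 0.536, -0.004, 1.538, 0.003, 1.067, -0.071], TCP at [0.214, 0.614, 0.231] pointing down, gripper open.
Joint ranges: [-2.7, 2.7], [-0.37, 2.16], [-1.27, 1.26], [0.24, 2.4], [-1.31, 4.45], [0.19, 1.91], [-2.76, 2.76]. Speed limits (rad/s): [2.39, 2.39, 3.14, 3.14, 3.14, 3.14, 3.14].

INTERFACE

Orientations are given as a unit quaternion [w, x, y, z].
In Python, from bench import observe, optics, sign_off gives the robot as it stands. The module is installed in compiled form; this text tells all that it offers.
- The arm moves only by the tool send_rows, never from a script. Its argument "deltas" is text: rows parted by semicolons, each of 5 numbers parted by spaces: the shift along the tool's x, y, z in cm, then the turn about the tool's z in rad, then the closure in counts, from 0 (fully open) to 255 (shut). In form: dx dy dz yaw hand; .... A call has 1 to 10 rows; each row shifts and turns the commanded pose from where the row before left it, along the tool's axes as they then stand; what a row does not reach is not made up. A row lasts 1/10 s, in which the tool goes at most 50 mm and 8.59 degrees, less where a joint would pass 70% of its speed; a pose out of reach is approached as far as the arm can. A call is refused whole if a number of a shift passes 5 or a number of a turn 0.15, either way. A call with a gripper value outside its range is refused whole. The fingers move at their own pace and stop on an object; the grip force is fixed at half the most. Time passes only in rows, so rows that do not move let the fingers close. It gives the time, the measured TCP pose, the force, the opening and the grip force at its end, in the units of the state.
- observe(): the state, without advancing time (a new reading comes with each control period).
- optics.grab_frame(name): name is "scene" or "side" or "wrist"; returns a dict with "pixels" (480x640x3 uint8, red, green, blue), "fx", "fy", "cx", "cy" (pixels), "pose" (4x4, takes a point from camera to world coordinates). Camera axes: x right, y up, looking along -z (the intrinsics and any distortion apply to the point x, -y, -z); pixel columns grow to the right and rows downward; lengths in m; the calibration is good to about 2 mm. A picture is of the moment at which its call begins. There is no depth.
- sign_off(): hands the job in; it is judged then, once.
The state is a dict: "clock": time; "joint_positions": joint angles; "joint_vel": joint speeds; "joint_efforts": joint torques, N m; "position": TCP position; "eef_rot": TCP orientation; "wrist_force": force on the tool from outside, world axes, zero at the start; "torque": the same for the moment, N m; "gripper_width": opening from 0.0 (shut) to 1.0 (fully open); "grasp_force": force on a finger pad.
Only numpy, scipy, OpenCV 4.12 (cv2) and the standard library are available. Lean on these libraries where they do the work, as an engineer would, in place of code of your own. Each camera call takes 0.05 s, during which the arm holds its last target. There are 200 camera calls.

## Working session

There is one attempt and no reset: what is moved stays moved. The work goes in short steps, Python scripts to look and compute and a tool call to move; the robot and the scene stay as the last step left them, time stands still between calls to the robot, and variables do not carry over. Pictures are saved under pics/ and viewed, at most 13 in all, crops included, and the job is handed in when it is done.

Besides the shell and the picture viewer there is one more tool, called after ">>>" as name(argument=value, ...) on one line, values as JSON. send_rows: Moves the arm, as the interface text tells. Its arguments: {"type":"object","properties":{"deltas":{"type":"string"}},"required":["deltas"]}

```bash
mkdir -p pics; cat > h.py <<'E'
import numpy as np, cv2
from bench import observe, optics, sign_off
from scipy.spatial.transform import Rotation as R
def grab(n,save=None):
    f=optics.grab_frame(n)
    if save: cv2.imwrite(f'pics/{save}.png',f['pixels'][:,:,::-1])
    np.savez(f'{n}.npz',**{k:np.array(v) for k,v in f.items()})
    return f
def load(n): return dict(np.load(f'{n}.npz'))
def ray(f,u,v):
    d=np.array([(u-f['cx'])/f['fx'],-(v-f['cy'])/f['fy'],-1.]);P=np.array(f['pose'])
    return P[:3,3],P[:3,:3]@d
def onz(f,u,v,z):
    o,d=ray(f,u,v);return o+d*(z-o[2])/d[2]
def proj(f,p):
    P=np.array(f['pose']);q=P[:3,:3].T@(np.array(p)-P[:3,3]);return np.array([f['cx']+f['fx']*q[0]/-q[2],f['cy']-f['fy']*q[1]/-q[2]])
def tri(f,a,g,b):
    o,d=ray(f,*a);p,e=ray(g,*b);s=np.linalg.lstsq(np.c_[d,-e],p-o,rcond=None)[0]
    x,y=o+d*s[0],p+e*s[1];return (x+y)/2,np.linalg.norm(x-y)
def tool():
    s=observe();q=s['eef_rot'];return np.array(s['position']),R.from_quat([q[1],q[2],q[3],q[0]]).as_matrix(),s
E
python3 - <<'E'
from h import *
np.set_printoptions(precision=4,suppress=True)
for n in("scene","side","wrist"):
    f=grab(n,n+'0');print(n,f.keys(),f['fx'],f['cx'],f['cy'],np.array(f['pose']))
print(observe())
E
```

```text
scene dict_keys(['pixels', 'fx', 'fy', 'cx', 'cy', 'pose']) 442.66450857359064 324.7509655056837 239.94723535894104 [[ 0.045  -0.8565  0.5142  0.9646]
 [ 0.999   0.0365 -0.0267 -0.0365]
 [ 0.0041  0.5149  0.8573  0.8723]
 [ 0.      0.      0.      1.    ]]
side dict_keys(['pixels', 'fx', 'fy', 'cx', 'cy', 'pose']) 605.4638747964282 323.36571918921345 238.31421095805936 [[ 0.9947  0.0649 -0.0802  0.3896]
 [-0.1027  0.6978 -0.7089 -0.9375]
 [ 0.0099  0.7133  0.7008  1.0614]
 [ 0.      0.      0.      1.    ]]
wrist dict_keys(['pixels', 'fx', 'fy', 'cx', 'cy', 'pose']) 417.43949012361253 319.891648222374 243.76112491126725 [[ 0.3296 -0.9116 -0.2456  0.1524]
 [ 0.9441  0.318   0.0866  0.6345]
 [-0.0008 -0.2604  0.9655  0.373 ]
 [ 0.      0.      0.      1.    ]]
{'clock': 0.15, 'joint_positions': array([-1.3022,  0.537 , -0.0044,  1.5386,  0.0026,  1.0673, -0.0712]), 'joint_vel': array([ 0.0007, -0.0013,  0.0005, -0.0019, -0.0007, -0.001 , -0.0008]), 'joint_efforts': array([  0.0022, -58.3782,   1.0504, -25.9351,   0.0126,   0.0065,
        -0.    ]), 'position': array([0.2134, 0.6134, 0.2306]), 'eef_rot': array([-0.0001,  0.1666,  0.986 , -0.0007]), 'wrist_force': array([-0.2681,  0.2321,  0.2604]), 'torque': array([ 0.0244, -0.0357,  0.0035]), 'grasp_force': 0.0, 'gripper_width': 1.0033174432081686}
```

View pics/scene0.png

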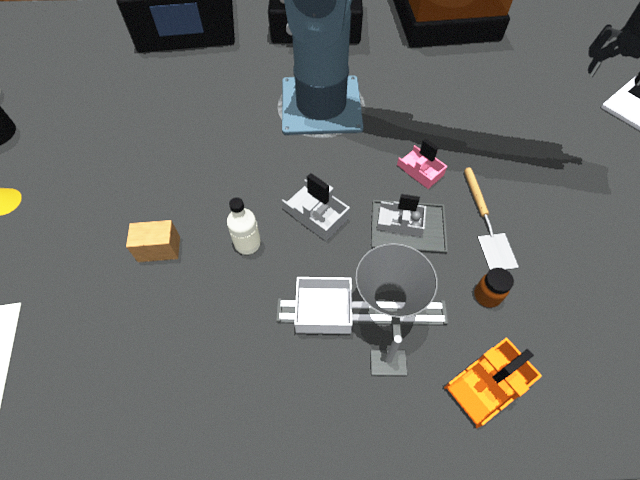

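View pics/side0.png

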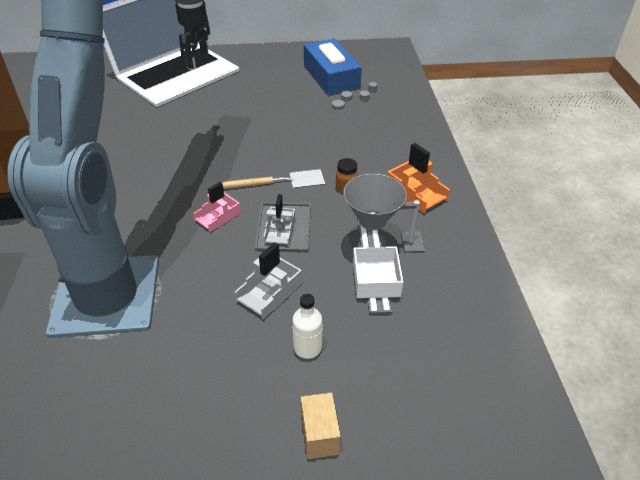

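The scene picture shows the box at (324,305), the funnel rim at (397,283), and the tray with the small grey scoop at (408,218). The larger decoy is at (317,205), with the bottle at (244,230), jar at (493,288) and scraper from (470,172) to (497,250). The side picture agrees: scoop at (280,222), funnel at (375,200), box at (377,272).

```bash
python3 - <<'E'
from h import *
a=load('scene')['pixels'][180:350,270:470,::-1];b=load('side')['pixels'][165:325,240:440,::-1]
c=np.hstack([cv2.resize(a,(400,340),interpolation=3),cv2.resize(b,(400,320),interpolation=3)[:320].copy() if 0 else cv2.copyMakeBorder(cv2.resize(b,(400,320),interpolation=3),0,20,0,0,0)])
cv2.imwrite('pics/c1.png',c)
cv2.imwrite('pics/c2.png',np.vstack([cv2.resize(load('side')['pixels'][190:260,250:320,::-1],(560,560),interpolation=3)]))
E
```

```text
(no output)
```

View pics/c1.png

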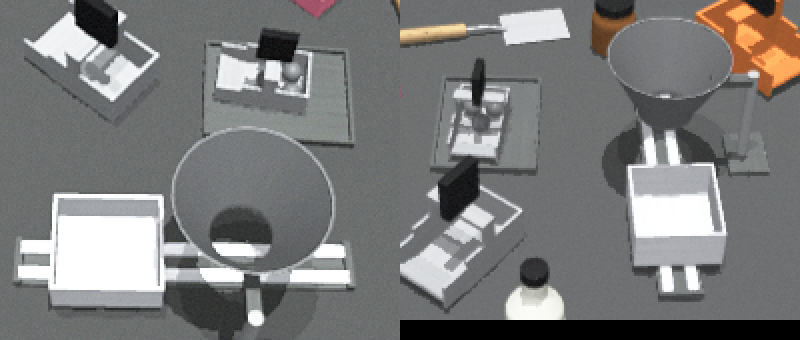

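View pics/c2.png

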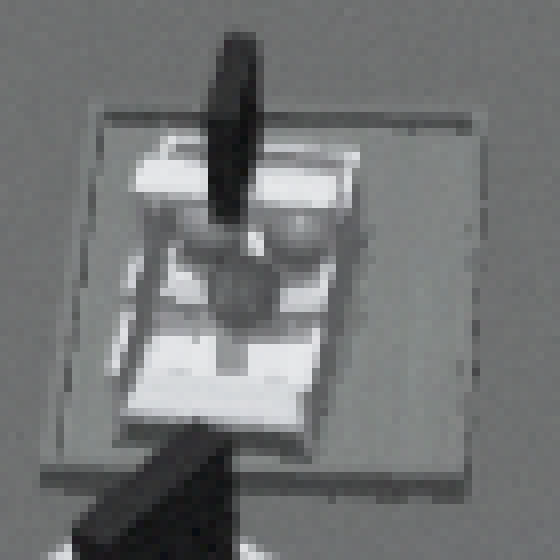

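The crops show the small scoop holding three balls, with its lip pointing to world -y. It sits in the -y half of the tray. The tray corners are at about (373,200) and (447,252) in the scene view. The black plate runs along world y, with its top at about (410,196).

```bash
python3 - <<'E'
from h import *
np.set_printoptions(precision=4,suppress=True)
S,D=load('scene'),load('side')
s=lambda x,y:(270+x/2,180+y/2); d=lambda x,y:(240+x/2,165+y/2); e=lambda x,y:(250+x/8,190+y/8)
print('rail');[print(onz(S,*s(*p),.012)) for p in[(14,238),(14,285),(352,240),(353,288)]]
def circ(P):
    P=np.array(P);A=np.c_[2*P[:,:2],np.ones(len(P))];x=np.linalg.lstsq(A,(P[:,:2]**2).sum(1),rcond=None)[0];return x[:2],np.sqrt(x[2]+x[0]**2+x[1]**2)
print('rim S',circ([onz(S,*s(*p),.165) for p in[(172,196),(335,196),(253,127),(253,273)]]))
print('rim D',circ([onz(D,*d(*p),.165) for p in[(208,58),(333,60),(269,18),(269,103)]]))
print('tray S');[print(onz(S,*s(*p),.01)) for p in[(206,40),(350,42),(355,146),(202,139)]]
print('tray D');[print(onz(D,*e(*p),.01)) for p in[(105,105),(480,112),(468,485),(42,468)]]
print('plate tri',tri(S,s(280,31),D,e(238,36)))
print('plate mid tri',tri(S,s(278,46),D,e(236,110)))
print('box rim S');[print(onz(S,*s(*p),.063)) for p in[(51,196),(164,194),(164,292),(50,292)]]
for n,p in dict(bottle=(244,250),jar=(493,303)).items():print(n,onz(S,*p,0))
print('bigscoop plate top',onz(S,317,177,.13),'scraper',onz(S,468,170,.01),onz(S,500,268,.01))
E
```

```text
rail
[ 0.5886 -0.1163  0.012 ]
[ 0.6404 -0.1157  0.012 ]
[0.6062 0.238  0.012 ]
[0.6586 0.2292 0.012 ]
rim S (array([0.625 , 0.1096]), np.float64(0.07210460677913598))
rim D (array([0.6248, 0.1003]), np.float64(0.07313043103135458))
tray S
[0.3403 0.1113 0.01  ]
[0.3506 0.284  0.01  ]
[0.493  0.2631 0.01  ]
[0.4767 0.093  0.01  ]
tray D
[0.3657 0.272  0.01  ]
[0.4881 0.2572 0.01  ]
[0.4696 0.0869 0.01  ]
[0.3413 0.1061 0.01  ]
plate tri (array([0.4095, 0.1729, 0.119 ]), np.float64(0.002418540586665555))
plate mid tri (array([0.4074, 0.176 , 0.0877]), np.float64(0.0010809892276245324))
box rim S
[ 0.5665 -0.0746  0.063 ]
[0.5692 0.0401 0.063 ]
[0.6729 0.0321 0.063 ]
[ 0.6681 -0.0766  0.063 ]
bottle [ 0.4601 -0.1933  0.    ]
jar [0.6123 0.3403 0.    ]
bigscoop plate top [ 0.3617 -0.0228  0.13  ] scraper [0.2576 0.3596 0.01  ] [0.5354 0.3712 0.01  ]
```

>>> send_rows(deltas="0 0 0 0 255;0 0 -2 0 255")

```text
clock: 0.35
position: [0.2129, 0.612, 0.2485]
eef_rot: [-0.0, 0.167, 0.986, -0.003]
wrist_force: [-0.5, -0.4, -0.5]
gripper_width: 0.689
grasp_force: 0.0
```

>>> send_rows(deltas="0 0 -5 0 255;0 0 -5 0 255;0 0 -5 0 255;0 0 -3 0 255;0 5 0 0 255;0 5 0 0 255;0 5 0 0 255;0 5 0 0 255;0 5 0 0 255;0 5 0 0 255")

```text
clock: 1.35
position: [0.265, 0.8024, 0.4188]
eef_rot: [0.014, 0.145, 0.989, -0.002]
wrist_force: [-2.3, 0.3, 0.3]
gripper_width: 0.002
grasp_force: 0.0
```

>>> send_rows(deltas="0 5 0 0 255;0 5 0 0 255;0 5 0 0 255;0 0 0 0 255")

```text
clock: 1.75
position: [0.2584, 0.8319, 0.3986]
eef_rot: [0.018, 0.128, 0.991, 0.016]
wrist_force: [-1.3, -0.4, -0.6]
gripper_width: 0.001
grasp_force: 0.0
```

```bash
python3 - <<'E'
from h import *
np.set_printoptions(precision=3,suppress=True)
p,M,s=tool();print(p,np.hypot(*p[:2]),'\n',M,s['joint_positions'],s['clock'])
E
```

```text
[0.258 0.832 0.399] 0.8710687162601788 
 [[-0.966  0.254  0.039]
 [ 0.255  0.967  0.028]
 [-0.031  0.037 -0.999]] [-1.205  1.07  -1.065  0.258  1.001  1.902 -0.12 ] 1.75
```

>>> send_rows(deltas="0 5 0 0 255;0 5 0 0 255;0 5 0 0 255;0 5 0 0 255;0 5 0 0 255")

```text
clock: 2.25
position: [0.2555, 0.844, 0.3902]
eef_rot: [0.04, 0.13, 0.99, 0.022]
wrist_force: [-0.5, 0.6, 0.1]
gripper_width: -0.004
grasp_force: 0.0
```

>>> send_rows(deltas="0 -5 0 0 255;0 -5 0 0 255;0 0 0 0 255")

```text
clock: 2.55
position: [0.2393, 0.7875, 0.3922]
eef_rot: [0.043, 0.122, 0.991, 0.027]
wrist_force: [0.1, 0.4, 1.2]
gripper_width: 0.001
grasp_force: 0.0
```

```bash
python3 - <<'E'
from h import *
np.set_printoptions(precision=3,suppress=True)
p,M,s=tool();print(p,np.hypot(*p[:2]),'\n',M,s['joint_positions'],s['clock'])
E
```

```text
[0.239 0.788 0.392] 0.8230853209173301 
 [[-0.966  0.24   0.092]
 [ 0.245  0.969  0.043]
 [-0.079  0.064 -0.995]] [-0.999  0.98  -1.246  0.706  1.048  1.793 -0.339] 2.55
```

>>> send_rows(deltas="0 5 0 0 255;0 5 0 0 255;0 5 0 0 255;0 5 0 0 255;0 5 0 0 255;0 5 0 0 255;0 5 0 0 255;0 5 0 0 255;0 5 0 0 255;0 5 0 0 255")

```text
clock: 3.55
position: [0.2445, 0.8511, 0.3939]
eef_rot: [0.072, 0.128, 0.989, 0.025]
wrist_force: [-0.5, 0.3, 0.3]
gripper_width: -0.002
grasp_force: 0.0
```

```bash
cat > st.py <<'E'
from h import *
np.set_printoptions(precision=3,suppress=True)
p,M,s=tool();print(p,np.hypot(*p[:2]),'\n',M,s['joint_positions'],s['clock'],s['gripper_width'],s['grasp_force'])
E
python3 st.py
```

```text
[0.245 0.851 0.394] 0.8855544503356272 
 [[-0.957  0.25   0.149]
 [ 0.258  0.966  0.032]
 [-0.136  0.069 -0.988]] [-1.26   1.103 -1.267  0.244  1.319  1.909 -0.143] 3.55 -0.0015594563302911942 0.0
```

>>> send_rows(deltas="-3 -5 0 0 255;-4 -3 0 0 255;-4.5 -1.5 2.5 0 255;-4.5 -1.5 2.5 0 255;-4.5 -1.5 2.5 0 255;-4.5 -1.5 2.5 0 255;-4.5 -1.5 2.5 0 255;-4.5 -1.5 2.5 0 255;-4.5 -1.5 2.5 0 255;-4.5 -1.5 2.5 0 255")

```text
clock: 4.55
position: [0.6098, 0.6005, 0.254]
eef_rot: [0.073, 0.127, 0.989, 0.03]
wrist_force: [0.5, 0.5, 0.2]
gripper_width: -0.002
grasp_force: 0.0
```

```bash
python3 st.py
```

```text
[0.61  0.6   0.254] 0.8558266792655045 
 [[-0.957  0.247  0.152]
 [ 0.256  0.966  0.041]
 [-0.136  0.078 -0.988]] [-0.429  1.086 -1.219  0.917  1.115  1.528  0.044] 4.55 -0.0015309786684243915 0.0
```

>>> send_rows(deltas="-2.5 4 1 0 255;-2.5 4 1 0 255;-2.5 4 1 0 255;-2.5 4 0 0 255;-2.5 4 0 0 255;-2.5 4 0 0 255;-2.5 4 0 0 255;-2.5 4 0 0 255")

```text
clock: 5.35
position: [0.6919, 0.6435, 0.1828]
eef_rot: [0.042, 0.146, 0.988, -0.001]
wrist_force: [0.6, -0.2, -1.3]
gripper_width: 0.001
grasp_force: 0.0
```

```bash
python3 st.py
```

```text
[0.692 0.643 0.183] 0.9448645352562124 
 [[-0.954  0.289  0.082]
 [ 0.288  0.957 -0.014]
 [-0.082  0.011 -0.997]] [-0.842  1.268  0.166  0.272 -0.09   1.558  0.48 ] 5.35 0.0012024249034890998 0.0
```

>>> send_rows(deltas="-2.5 4 0 0 255;-2.5 4 0 0 255;-2.5 4 0 0 255;-2.5 4 0 0 255;-2.5 4 0 0 255;-2.5 4 0 0 255;-2.5 4 0 0 255;-2.5 4 0 0 255;-2.5 4 0 0 255;-2.5 4 0 0 255")

```text
clock: 6.35
position: [0.769, 0.6752, 0.1761]
eef_rot: [0.104, 0.155, 0.979, 0.087]
wrist_force: [-0.1, -0.4, 0.8]
gripper_width: 0.002
grasp_force: 0.0
```

```bash
python3 st.py
```

```text
[0.769 0.675 0.176] 1.0233117717908098 
 [[-0.93   0.285  0.231]
 [ 0.322  0.937  0.138]
 [-0.177  0.203 -0.963]] [-0.881  1.394  1.258  0.244 -1.196  1.397  0.607] 6.35 0.002496123436633661 0.0
```

```bash
python3 - <<'E'
from h import *
D=load('side')
for p in [(157,102),(238,68),(115,70),(100,60)]:print(onz(D,*p,.015))
E
```

```text
[0.0455501  0.78584207 0.015     ]
[0.30239005 0.98115479 0.015     ]
[-0.11523981  1.00293891  0.015     ]
[-0.17690923  1.07799613  0.015     ]
```

>>> send_rows(deltas="3.7 3.3 0 0 255;3.7 3.3 0 0 255;3.7 3.3 0 0 255;3.7 3.3 0 0 255;3.7 3.3 0 0 255;3.7 3.3 0 0 255;-0.7 4.8 1 0 255;-0.7 4.8 1 0 255;-0.7 4.8 1 0 255;-0.7 4.8 1 0 255")

```text
clock: 7.35
position: [0.5804, 0.9133, 0.1758]
eef_rot: [0.144, 0.146, 0.962, 0.179]
wrist_force: [0.9, -0.3, -0.1]
gripper_width: -0.001
grasp_force: 0.0
```

```bash
python3 st.py
```

```text
[0.58  0.913 0.176] 1.0821582158782015 
 [[-0.916  0.229  0.329]
 [ 0.332  0.893  0.302]
 [-0.225  0.386 -0.895]] [-1.189  1.42   1.258  0.244 -1.13   1.191  0.298] 7.35 -0.0012295228867149604 0.0
```

>>> send_rows(deltas="0 4.8 1.5 0 255;0 4.8 1.5 0 255;0 4.8 1.5 0 255;0 4.8 1.5 0 255;0 4.8 1.5 0 255;0 4.8 1.5 0 255")

```text
clock: 7.95
position: [0.5596, 0.9886, 0.201]
eef_rot: [0.173, 0.135, 0.939, 0.266]
wrist_force: [0.0, -0.3, -0.9]
gripper_width: -0.001
grasp_force: 0.0
```

```bash
python3 st.py
```

```text
[0.56  0.989 0.201] 1.1360454221865588 
 [[-0.904  0.161  0.397]
 [ 0.345  0.822  0.453]
 [-0.253  0.546 -0.798]] [-1.242  1.427  1.258  0.244 -1.121  0.999  0.247] 7.95 -0.0005452447595398037 0.0
```

>>> send_rows(deltas="-2 -3.5 -2.6 0 255;-2 -3.5 -2.6 0 255;-2 -3.5 -2.6 0 255;-2 -3.5 -2.6 0 255;-2 -3.5 -2.6 0 255;-2 -3.5 -2.6 0 255;-2 -3.5 -2.6 0 255;-2 -3.5 -2.6 0 255;-2 -3.5 -2.6 0 255;-2 -3.5 -2.6 0 255")

```text
clock: 8.95
position: [0.5851, 0.5527, 0.2698]
eef_rot: [0.174, 0.135, 0.937, 0.27]
wrist_force: [1.6, -0.1, 0.5]
gripper_width: -0.003
grasp_force: 0.0
```

```bash
cat >> st.py <<'E'
import sys
if len(sys.argv)>3:
    t=np.array(list(map(float,sys.argv[1:4])));d=M.T@(t-p)*100;n=int(np.ceil(np.linalg.norm(d)/4.8));print('to',t,'tool cm',d,'rows',n,'each',d/n)
E
python3 st.py 0.61 -0.115 0.34
```

```text
[0.585 0.553 0.27 ] 0.8048823373770264 
 [[-0.902  0.16   0.4  ]
 [ 0.348  0.818  0.459]
 [-0.254  0.553 -0.793]] [-1.438  0.673  0.951  1.738 -1.263  0.59   1.467] 8.95 -0.003103233796597822 0.0
to [ 0.61  -0.115  0.34 ] tool cm [-27.261 -50.304 -35.206] rows 14 each [-1.947 -3.593 -2.515]
```

>>> send_rows(deltas="-1.95 -3.6 -2.5 0 255;-1.95 -3.6 -2.5 0 255;-1.95 -3.6 -2.5 0 255;-1.95 -3.6 -2.5 0 255;-1.95 -3.6 -2.5 0 255;-1.95 -3.6 -2.5 0 255;-1.95 -3.6 -2.5 0 255")

```text
clock: 9.65
position: [0.5984, 0.2183, 0.3045]
eef_rot: [0.175, 0.136, 0.937, 0.27]
wrist_force: [1.1, 0.3, 1.1]
gripper_width: -0.001
grasp_force: 0.0
```

```bash
python3 st.py 0.61 -0.115 0.34
```

```text
[0.598 0.218 0.304] 0.6369742137015595 
 [[-0.902  0.16   0.401]
 [ 0.349  0.818  0.458]
 [-0.255  0.553 -0.793]] [-1.058  0.337  1.01   2.038 -1.198  0.746  2.001] 9.65 -0.0008871790723430586 0.0
to [ 0.61  -0.115  0.34 ] tool cm [-13.573 -25.095 -17.624] rows 7 each [-1.939 -3.585 -2.518]
```

>>> send_rows(deltas="-1.95 -3.6 -2.5 0.1 255;-1.95 -3.6 -2.5 0 255;-1.95 -3.6 -2.5 0 255")

```text
clock: 9.95
position: [0.5966, 0.0747, 0.3154]
eef_rot: [0.162, 0.182, 0.929, 0.278]
wrist_force: [0.4, -0.7, -1.3]
gripper_width: 0.003
grasp_force: 0.0
```

```bash
python3 st.py 0.61 -0.115 0.34
```

```text
[0.597 0.075 0.315] 0.6012273098794721 
 [[-0.881  0.249  0.402]
 [ 0.428  0.779  0.458]
 [-0.199  0.575 -0.793]] [-0.795  0.335  1.067  2.026 -1.157  0.956  2.107] 9.95 0.003338890670620498 0.0
to [ 0.61  -0.115  0.34 ] tool cm [ -9.803 -13.032 -10.096] rows 4 each [-2.451 -3.258 -2.524]
```

>>> send_rows(deltas="-2.45 -3.25 -2.5 0 255;-2.45 -3.25 -2.5 0 255;-2.45 -3.25 -2.5 0 255;-2.45 -3.25 -2.5 0 255;0 0 0 0 255")

```text
clock: 10.45
position: [0.6103, -0.1223, 0.3397]
eef_rot: [0.164, 0.187, 0.929, 0.274]
wrist_force: [1.1, 0.1, -0.1]
gripper_width: 0.001
grasp_force: 0.0
```

```bash
python3 st.py 0.614 -0.112 0.04; python3 - <<'E'
from h import *
f=grab('scene','s2');g=grab('wrist')
c=np.hstack([f['pixels'][150:400,180:480],cv2.resize(g['pixels'],(333,250))])[:,:,::-1]
cv2.imwrite('pics/s2c.png',c)
E
```

```text
[ 0.61  -0.122  0.34 ] 0.6224697951952817 
 [[-0.876  0.258  0.408]
 [ 0.438  0.78   0.447]
 [-0.202  0.57  -0.796]] [-0.328  0.488  1.05   1.813 -1.14   1.299  2.306] 10.45 0.000981287625619989 0.0
to [ 0.614 -0.112  0.04 ] tool cm [  6.199 -16.187  24.477] rows 7 each [ 0.886 -2.312  3.497]
```

View pics/s2c.png

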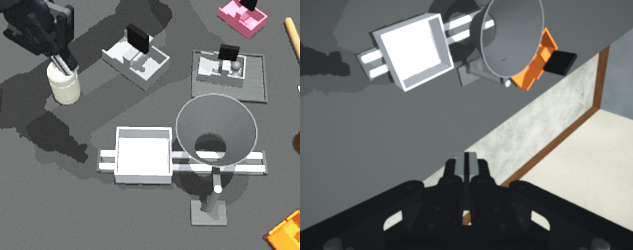

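Scene view: the tool leans towards -y, clear of the bottle, and the box and funnel are undisturbed.

>>> send_rows(deltas="0.9 -2.3 3.5 0 255;0.9 -2.3 3.5 0 255;0.9 -2.3 3.5 0 255;0.9 -2.3 3.5 0 255;0.9 -2.3 3.5 0 255;0.9 -2.3 3.5 0 255;0.4 -1.2 1.7 0 255;0 0 0 0 255")

```text
clock: 11.35
position: [0.6107, -0.0984, 0.0581]
eef_rot: [0.158, 0.183, 0.929, 0.279]
wrist_force: [-0.5, 0.2, 0.3]
gripper_width: -0.003
grasp_force: 0.0
```

```bash
python3 st.py 0.614 -0.005 0.04
```

```text
[ 0.611 -0.098  0.058] 0.6186135953968572 
 [[-0.883  0.251  0.396]
 [ 0.428  0.778  0.46 ]
 [-0.192  0.576 -0.794]] [ 0.34   0.737  0.083  1.944 -1.297  0.702  2.713] 11.35 -0.0032902818196376064 0.0
to [ 0.614 -0.005  0.04 ] tool cm [4.057 6.302 5.867] rows 2 each [2.029 3.151 2.934]
```

>>> send_rows(deltas="0 0 0 0.15 255;0 0 0 0.15 255;0 0 0 0.15 255;0 0 0 0.15 255;0 0 0 0.15 255;0 0 0 0.15 255;0 0 0 0 255")

```text
clock: 12.05
position: [0.6133, -0.0994, 0.0618]
eef_rot: [0.024, 0.568, 0.758, 0.32]
wrist_force: [-0.2, 0.3, 0.3]
gripper_width: 0.001
grasp_force: 0.0
```

```bash
python3 st.py 0.614 -0.098 0.038;python3 st.py 0.614 -0.038 0.038
```

```text
[ 0.613 -0.099  0.062] 0.6212832783905018 
 [[-0.354  0.846  0.4  ]
 [ 0.876  0.151  0.457]
 [ 0.326  0.512 -0.794]] [ 0.331  0.731  0.093  1.942 -1.299  0.706  1.812] 12.05 0.0010365714122190944 0.0
to [ 0.614 -0.098  0.038] tool cm [-0.68  -1.139  1.988] rows 1 each [-0.68  -1.139  1.988]
[ 0.613 -0.099  0.062] 0.6212832783905018 
 [[-0.354  0.846  0.4  ]
 [ 0.876  0.151  0.457]
 [ 0.326  0.512 -0.794]] [ 0.331  0.731  0.093  1.942 -1.299  0.706  1.812] 12.05 0.0010365714122190944 0.0
to [ 0.614 -0.038  0.038] tool cm [ 4.579 -0.236  4.731] rows 2 each [ 2.289 -0.118  2.366]
```

>>> send_rows(deltas="-0.7 -1.1 2 0 255;0 0 0 0 255;2.2 0.4 1.1 0 255;2.2 0.4 1.1 0 255;2.2 0.4 1.1 0 255;1.7 0.3 0.9 0 255;0 0 0 0 255")

```text
clock: 12.75
position: [0.6136, -0.0022, 0.0391]
eef_rot: [0.023, 0.566, 0.759, 0.321]
wrist_force: [0.3, 0.5, 0.1]
gripper_width: 0.001
grasp_force: 0.0
```

```bash
python3 st.py 0.62 0.015 0.038
```

```text
[ 0.614 -0.002  0.039] 0.6135576207137272 
 [[-0.357  0.845  0.399]
 [ 0.874  0.153  0.461]
 [ 0.328  0.513 -0.793]] [ 0.511  0.772 -0.358  2.01  -1.3    0.354  1.806] 12.75 0.0013737688796802525 0.0
to [0.62  0.015 0.038] tool cm [1.236 0.75  1.136] rows 1 each [1.236 0.75  1.136]
```

```bash
python3 - <<'E'
from h import *
f=grab('scene');g=grab('side')
a=cv2.resize(f['pixels'][230:350,270:470],(800,480),interpolation=3)
cv2.imwrite('pics/s3.png',a[:,:,::-1])
b=cv2.resize(g['pixels'][170:320,310:460],(600,600),interpolation=3)
cv2.imwrite('pics/s4.png',b[:,:,::-1])
E
```

```text
(no output)
```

View pics/s3.png

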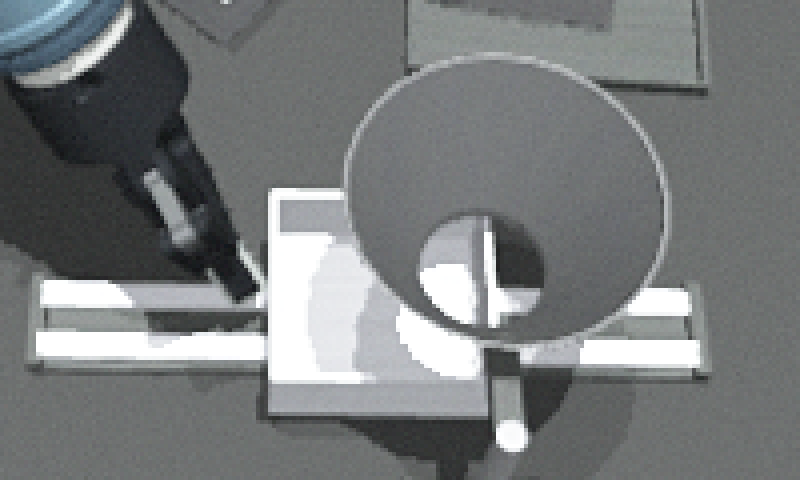

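View pics/s4.png

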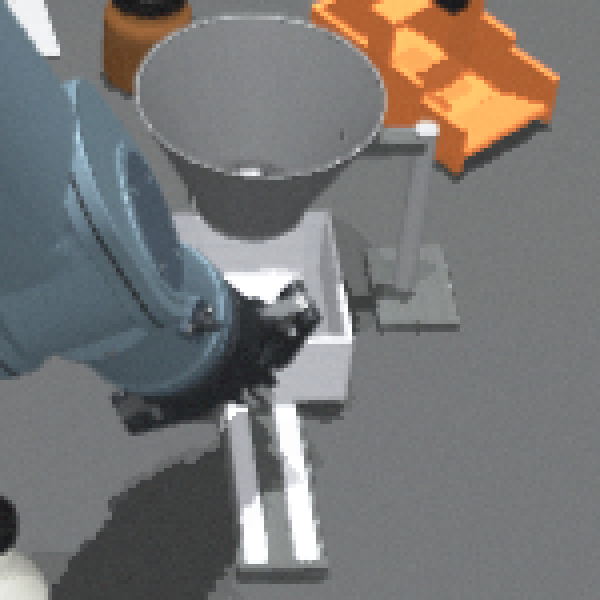

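Both views show the fingers on the -y wall, the arm clear of the bottle and the box part-way along. The box rim's left edge is at crop x=269 and its right wall at x≈490. The spout hole is centred at about (481,270).

```bash
python3 - <<'E'
from h import *
np.set_printoptions(precision=4,suppress=True)
S,D=load('scene'),load('side')
s=lambda x,y:(270+x/4,230+y/4); d=lambda x,y:(310+x/4,170+y/4)
print('box rim');[print(onz(S,*s(*p),.063)) for p in[(269,188),(267,385),(490,383)]]
print('boxD',onz(D,*d(352,335),.063),onz(D,*d(330,212),.063))
def circ(P):
    P=np.array(P);A=np.c_[2*P[:,:2],np.ones(len(P))];x=np.linalg.lstsq(A,(P[:,:2]**2).sum(1),rcond=None)[0];return x[:2],np.sqrt(x[2]+x[0]**2+x[1]**2)
print('rim S',circ([onz(S,*s(*p),.165) for p in[(344,190),(669,205),(500,53),(510,348),(390,90),(620,100)]]))
print('rim D',circ([onz(D,*d(*p),.165) for p in[(136,95),(387,105),(257,15),(262,178),(175,40),(350,45)]]))
print('hole S',onz(S,*s(481,270),.078))
print('post S',onz(S,*s(512,436),.135),'post D',onz(D,*d(427,128),.135))
E
```

```text
box rim
[0.5679 0.0102 0.063 ]
[0.6721 0.003  0.063 ]
[0.6758 0.1095 0.063 ]
boxD [0.6694 0.0061 0.063 ] [0.6758 0.1094 0.063 ]
rim S (array([0.625 , 0.1095]), np.float64(0.0722454551393645))
rim D (array([0.6261, 0.1031]), np.float64(0.0711122706212923))
hole S [0.6238 0.1096 0.078 ]
post S [0.7255 0.103  0.135 ] post D [0.7247 0.0995 0.135 ]
```

>>> send_rows(deltas="1 0.2 0.55 0 255;1 0.2 0.55 0 255;1 0.25 0.55 0 255;0 0 0 0 255")

```text
clock: 13.25
position: [0.6153, 0.0294, 0.0378]
eef_rot: [0.024, 0.568, 0.758, 0.32]
wrist_force: [-0.1, 0.4, -0.1]
gripper_width: 0.001
grasp_force: 0.0
```

```bash
python3 st.py 0.616 0.045 0.039
```

```text
[0.615 0.029 0.038] 0.6159776230454792 
 [[-0.353  0.846  0.399]
 [ 0.877  0.15   0.457]
 [ 0.327  0.512 -0.795]] [ 0.548  0.796 -0.486  2.024 -1.301  0.241  1.789] 13.25 0.0010241605374816227 0.04313937657570932
to [0.616 0.045 0.039] tool cm [1.379 0.354 0.65 ] rows 1 each [1.379 0.354 0.65 ]
```

>>> send_rows(deltas="0.7 0.2 0.35 0 255;0.7 0.2 0.35 0 255;0 0 0 0 255")

```text
clock: 13.55
position: [0.616, 0.0472, 0.039]
eef_rot: [0.023, 0.568, 0.758, 0.32]
wrist_force: [0.4, -0.1, 0.2]
gripper_width: 0.003
grasp_force: 0.1
```

```bash
python3 st.py 0.616 0.045 0.039; python3 - <<'E'
from h import *
np.set_printoptions(precision=4,suppress=True)
f=grab('scene');g=grab('side')
# box outer rim left edge: white transition along rows 285..325 at scene
P=f['pixels'].astype(int).sum(2)
for r in (285,300,315,322,330): print(r,[c for c in range(325,420) if abs(P[r,c+1]-P[r,c])>120][:8])
Q=g['pixels'].astype(int).sum(2)
for r in (235,240,245,250): print(r,[c for c in range(370,410) if abs(Q[r,c+1]-Q[r,c])>100][:6])
for c in (388,392,394): print(c,[(r,Q[r,c]) for r in range(225,285,1) if abs(Q[r+1,c]-Q[r,c])>70])
E
```

```text
[0.616 0.047 0.039] 0.6178089697488052 
 [[-0.353  0.846  0.399]
 [ 0.876  0.15   0.459]
 [ 0.329  0.511 -0.794]] [ 0.557  0.807 -0.541  2.029 -1.301  0.193  1.778] 13.55 0.0033641189727407284 0.10943044544546865
to [0.616 0.045 0.039] tool cm [-0.192 -0.035 -0.098] rows 1 each [-0.192 -0.035 -0.098]
285 [337, 338, 352, 357]
300 [347, 349, 358, 361, 365, 374, 393, 404]
315 [346, 356, 359, 360, 369, 413, 417, 418]
322 [360, 377, 391, 399, 417]
330 [360, 391, 392, 417]
235 [380, 384, 385, 394, 401]
240 [381, 382, 394, 395, 396, 402]
245 [374, 378, 394, 403]
250 [373, 375, 376, 393, 404]
388 [(254, np.int64(521)), (255, np.int64(344)), (264, np.int64(269))]
392 [(239, np.int64(474)), (254, np.int64(506)), (255, np.int64(266)), (261, np.int64(261))]
394 [(248, np.int64(419)), (260, np.int64(282))]
```

```bash
python3 - <<'E'
from h import *
np.set_printoptions(precision=3,suppress=True)
S=load('scene')
for p in [(12,130),(20,200),(20,310),(0,400),(150,255),(2,105)]:print(p,onz(S,*p,0.0))
E
python3 st.py 0.58 -0.06 0.12;python3 st.py 0.5 -0.5 0.35
```

```text
(12, 130) [ 0.061 -0.835  0.   ]
(20, 200) [ 0.297 -0.742  0.   ]
(20, 310) [ 0.585 -0.654  0.   ]
(0, 400) [ 0.767 -0.636  0.   ]
(150, 255) [ 0.464 -0.404  0.   ]
(2, 105) [-0.038 -0.893  0.   ]
[0.616 0.046 0.039] 0.6179506958171325 
 [[-0.353  0.846  0.399]
 [ 0.876  0.149  0.458]
 [ 0.328  0.511 -0.794]] [ 0.557  0.807 -0.54   2.029 -1.301  0.193  1.778] 13.65 -0.0034080112592517783 0.0
to [ 0.58 -0.06  0.12] tool cm [ -5.391  -0.512 -12.755] rows 3 each [-1.797 -0.171 -4.252]
[0.616 0.046 0.039] 0.6179506958171325 
 [[-0.353  0.846  0.399]
 [ 0.876  0.149  0.458]
 [ 0.328  0.511 -0.794]] [ 0.557  0.807 -0.54   2.029 -1.301  0.193  1.778] 13.65 -0.0034080112592517783 0.0
to [ 0.5  -0.5   0.35] tool cm [-33.567  -2.089 -54.38 ] rows 14 each [-2.398 -0.149 -3.884]
```

>>> send_rows(deltas="-1.8 -0.2 -4.2 0 255;-1.8 -0.2 -4.2 0 255;-1.8 -0.2 -4.2 0 255;0.5 1 -4.5 0 255;0.5 2 -4.5 0 255;0.5 2 -4.5 0 255;0.5 2 -4.5 0 255")

```text
clock: 14.35
position: [0.5593, -0.1145, 0.3057]
eef_rot: [0.023, 0.569, 0.758, 0.319]
wrist_force: [1.9, -0.2, -0.4]
gripper_width: 0.002
grasp_force: 0.0
```

```bash
python3 st.py 0.2 0.45 0.38
```

```text
[ 0.559 -0.114  0.306] 0.5709234768570455 
 [[-0.352  0.847  0.399]
 [ 0.877  0.15   0.457]
 [ 0.328  0.511 -0.795]] [ 0.56   0.283 -0.105  1.911 -0.779  0.93   1.221] 14.35 0.0016665039195614512 0.0
to [0.2  0.45 0.38] tool cm [ 64.579 -18.189   5.589] rows 15 each [ 4.305 -1.213  0.373]
```

>>> send_rows(deltas="4.3 -1.2 0.3 0 255;4.3 -1.2 0.3 0 255;4.3 -1.2 0.3 0 255;4.3 -1.2 0.3 0 255;4.3 -1.2 0.3 0 255;4.3 -1.2 0.3 0 255;4.3 -1.2 0.3 0 255;4.3 -1.2 0.3 0 255;4.3 -1.2 0.3 0 255;4.3 -1.2 0.3 0 255")

```text
clock: 15.35
position: [0.334, 0.2308, 0.3519]
eef_rot: [0.023, 0.57, 0.759, 0.312]
wrist_force: [-0.4, -0.4, 0.8]
gripper_width: -0.0
grasp_force: 0.0
```

```bash
python3 st.py 0.1 0.45 0.38
```

```text
[0.334 0.231 0.352] 0.4060125843023774 
 [[-0.348  0.852  0.392]
 [ 0.881  0.155  0.448]
 [ 0.321  0.501 -0.804]] [-0.022 -0.373 -0.401  2.385 -0.707  0.611  0.33 ] 15.35 -0.0003238363083096978 0.0
to [0.1  0.45 0.38] tool cm [ 28.357 -15.138  -1.608] rows 7 each [ 4.051 -2.163 -0.23 ]
```

>>> send_rows(deltas="4.2 -2.7 0 0 255;4.2 -2.7 0 0 255;4.2 -2.7 0 0 255;4.2 -2.7 0 0 255;-3.2 -2.5 -2.8 0 255;-3.2 -2.5 -2.8 0 255;-3.2 -2.5 -2.8 0 255;-3.2 -2.5 -2.8 0 255;-3.2 -2.5 -2.8 0 255;-3.2 -2.5 -2.8 0 255")

```text
clock: 16.35
position: [0.3019, 0.1933, 0.3259]
eef_rot: [0.005, 0.585, 0.773, 0.243]
wrist_force: [1.1, -1.1, 1.3]
gripper_width: -0.001
grasp_force: 0.0
```

```bash
python3 st.py 0.1 0.25 0.35
```

```text
[0.302 0.193 0.326] 0.3584935254819386 
 [[-0.315  0.903  0.292]
 [ 0.908  0.196  0.371]
 [ 0.277  0.382 -0.882]] [-0.16  -0.374 -0.267  2.395 -0.487  0.717  0.152] 16.35 -0.0012317821120521875 0.0
to [0.1  0.25 0.35] tool cm [ 12.17  -16.204  -5.919] rows 5 each [ 2.434 -3.241 -1.184]
```

>>> send_rows(deltas="3.7 -2.5 0.5 0 255;3.7 -2.5 0.5 0 255;3.7 -2.5 0.5 0 255;3.7 -2.5 0.5 0 255;3.7 -2.5 0.5 0 255;-3.6 -2.4 -2 0 255;-3.6 -2.4 -2 0 255;-3.6 -2.4 -2 0 255;-3.6 -2.4 -2 0 255;-3.6 -2.4 -2 0 255")

```text
clock: 17.35
position: [0.1363, 0.3174, 0.3138]
eef_rot: [0.005, 0.581, 0.787, 0.208]
wrist_force: [-0.6, 0.5, 1.2]
gripper_width: 0.002
grasp_force: 0.0
```

```bash
python3 st.py 0.1 0.25 0.3
```

```text
[0.136 0.317 0.314] 0.3454812998274169 
 [[-0.326  0.912  0.25 ]
 [ 0.916  0.239  0.321]
 [ 0.233  0.334 -0.913]] [-1.034 -0.373 -0.356  2.393  0.094  0.728 -1.151] 17.35 0.0022912936139721017 0.0
to [0.1  0.25 0.3 ] tool cm [-5.317 -5.385 -1.819] rows 2 each [-2.658 -2.693 -0.91 ]
```

>>> send_rows(deltas="-3.6 -2.9 -1.6 0 255;-3.6 -2.9 -1.6 0 255;-3.6 -2.9 -1.6 0 255;-3.6 -2.9 -1.4 0 255;-3.6 -2.9 -1.4 0 255;-3.6 -2.9 -1 0 255;-3.6 -2.9 -1 0 255;-3.6 -2.9 -0.6 0 255;-3.6 -2.9 -0.6 0 255;-3.6 -2.9 -0.6 0 255")

```text
clock: 18.35
position: [0.0219, 0.2374, 0.2989]
eef_rot: [0.075, 0.614, 0.776, 0.123]
wrist_force: [-0.8, 2.0, 0.5]
gripper_width: -0.002
grasp_force: 0.0
```

```bash
python3 st.py 0.1 0.25 0.3
```

```text
[0.022 0.237 0.299] 0.2384382083291166 
 [[-0.234  0.935  0.267]
 [ 0.972  0.215  0.098]
 [ 0.034  0.282 -0.959]] [-1.645 -0.374 -0.323  2.395  0.192  1.117 -1.801] 18.35 -0.0016643515765526267 0.0
to [0.1  0.25 0.3 ] tool cm [-0.604  7.606  2.104] rows 2 each [-0.302  3.803  1.052]
```

>>> send_rows(deltas="0.6 3.1 3.5 0 255;0.6 3.1 3.5 0 255;0.6 3.1 3.5 0 255;0.6 3.1 3.5 0 255;-3.6 -3.3 -1 0 255;-3.6 -3.3 -1 0 255;-3.6 -3.3 -1 0 255;-3.6 -3.3 -1 0 255;-3.6 -3.3 -0.8 0 255;-3.6 -3.3 -0.8 0 255")

```text
clock: 19.35
position: [-0.056, 0.1818, 0.2958]
eef_rot: [0.083, 0.615, 0.777, 0.105]
wrist_force: [-1.5, 0.1, -0.8]
gripper_width: -0.0
grasp_force: 0.0
```

```bash
python3 st.py 0.17 0.3 0.2
```

```text
[-0.056  0.182  0.296] 0.19023936487651913 
 [[-0.231  0.938  0.259]
 [ 0.973  0.222  0.061]
 [-0.     0.266 -0.964]] [-1.986 -0.374 -0.369  2.395  0.107  1.235 -2.132] 19.35 -0.0004967982455984646 0.0
to [0.17 0.3  0.2 ] tool cm [ 6.295 21.281 15.807] rows 6 each [1.049 3.547 2.635]
```

>>> send_rows(deltas="1 3.5 2.6 0 255;1 3.5 2.6 0 255;1 3.5 2.6 0 255;1 3.5 2.6 0 255;1 3.5 2.6 0 255;1 3.5 2.6 0 255;3 2 1 0 255")

```text
clock: 20.05
position: [0.0307, 0.2716, 0.266]
eef_rot: [0.084, 0.616, 0.776, 0.102]
wrist_force: [-0.9, 0.8, 0.8]
gripper_width: 0.0
grasp_force: 0.0
```

```bash
python3 st.py 0.22 0.3 0.2
```

```text
[0.031 0.272 0.266] 0.2732839250967057 
 [[-0.226  0.94   0.256]
 [ 0.974  0.219  0.055]
 [-0.004  0.262 -0.965]] [-0.903 -0.269 -0.854  2.356  0.077  0.954 -1.556] 20.05 0.00012088049986839853 0.0
to [0.22 0.3  0.2 ] tool cm [-1.481 16.692 11.372] rows 5 each [-0.296  3.338  2.274]
```

>>> send_rows(deltas="0 3.3 2.3 0 255;0 3.3 2.3 0 255;0 3.3 2.3 0 255;0 3.3 2.3 0 255;0 3.3 2.3 0 255")

```text
clock: 20.55
position: [0.2141, 0.3159, 0.1963]
eef_rot: [0.082, 0.615, 0.778, 0.1]
wrist_force: [-0.1, 1.2, 0.4]
gripper_width: -0.001
grasp_force: 0.0
```

```bash
python3 st.py 0.22 0.3 0.2
```

```text
[0.214 0.316 0.196] 0.38157797555045436 
 [[-0.229  0.941  0.251]
 [ 0.973  0.223  0.054]
 [-0.005  0.256 -0.967]] [-0.687  0.086 -0.626  2.334  0.462  0.669 -1.431] 20.55 -0.0007509647027630386 0.0
to [0.22 0.3  0.2 ] tool cm [-1.681  0.299 -0.299] rows 1 each [-1.681  0.299 -0.299]
```

>>> send_rows(deltas="-3.4 -3.6 -0.5 0 255;-3.4 -3.6 -0.5 0 255;-3.4 -3.6 -0.5 0 255;-3.4 -3.6 -0.5 0 255;-3.4 -3.6 -0.5 0 255")

```text
clock: 21.05
position: [0.166, 0.2557, 0.2271]
eef_rot: [0.078, 0.621, 0.776, 0.081]
wrist_force: [-0.1, -0.2, -0.5]
gripper_width: 0.002
grasp_force: 0.0
```

```bash
python3 st.py 0.22 0.3 0.2
```

```text
[0.166 0.256 0.227] 0.3048688395059139 
 [[-0.216  0.951  0.223]
 [ 0.976  0.215  0.029]
 [-0.021  0.223 -0.975]] [ 0.071 -0.278 -1.207  2.393 -0.102  0.729 -0.847] 21.05 0.0017279075346265111 0.0
to [0.22 0.3  0.2 ] tool cm [3.21  5.483 3.972] rows 2 each [1.605 2.741 1.986]
```

>>> send_rows(deltas="-2.5 -3.6 1 0 255;-2.5 -3.6 1 0 255;-2.5 -3.6 1 0 255;-2.5 -3.6 1 0 255;-2.5 -3.6 1 0 255;-2.5 -3.6 1 0 255")

```text
clock: 21.65
position: [0.0157, 0.2094, 0.2464]
eef_rot: [0.107, 0.627, 0.771, 0.024]
wrist_force: [-1.0, 0.1, -0.1]
gripper_width: -0.005
grasp_force: 0.0
```

```bash
python3 st.py 0.22 0.3 0.2
```

```text
[0.016 0.209 0.246] 0.2099762749621888 
 [[-0.191  0.962  0.195]
 [ 0.972  0.213 -0.097]
 [-0.135  0.171 -0.976]] [-0.574 -0.374 -1.061  2.395 -0.15   1.045 -1.299] 21.65 -0.005292570920560291 0.0
to [0.22 0.3  0.2 ] tool cm [ 5.532 20.783  7.637] rows 5 each [1.106 4.157 1.527]
```

>>> send_rows(deltas="0 4 0 0 255;-1 4.5 0.5 0 255;-3.5 3 0.6 0 255;-3.5 3 0.6 0 255;-3.5 3 0.6 0 255;-3.5 3 0.6 0 255;-3.5 3 0.6 0 255;-3.5 3 0.6 0 255;-3.5 3 0.6 0 255;-3 1 0 0 255")

```text
clock: 22.65
position: [0.3695, 0.0036, 0.2932]
eef_rot: [0.106, 0.627, 0.771, 0.021]
wrist_force: [-1.2, 1.6, -0.3]
gripper_width: 0.003
grasp_force: 0.0
```

```bash
python3 st.py 0.36 0.0 0.28
```

```text
[0.37  0.004 0.293] 0.36953305577351175 
 [[-0.191  0.963  0.19 ]
 [ 0.972  0.212 -0.1  ]
 [-0.137  0.166 -0.977]] [ 0.096 -0.146 -0.321  2.245  0.124  0.873 -0.093] 22.65 0.003261102933316252 0.0
to [0.36 0.   0.28] tool cm [ 0.01  -1.212  1.144] rows 1 each [ 0.01  -1.212  1.144]
```

>>> send_rows(deltas="0.9 -4.6 -0.9 0 255;0.9 -4.6 -0.9 0 255;0.9 -4.6 -0.7 0 255;0.9 -4.6 -0.5 0 255;0.9 -4.6 -0.3 0 255;0.9 -4.6 -0.2 0 255;0.9 -4.6 -0.1 0 255;0.9 -4.6 0 0 255;0.9 -4.6 0 0 255;0.9 -4.6 0 0 255")

```text
clock: 23.65
position: [0.1137, 0.0832, 0.2975]
eef_rot: [0.005, 0.633, 0.765, -0.117]
wrist_force: [1.2, 0.8, 0.1]
gripper_width: 0.001
grasp_force: 0.0
```

```bash
python3 st.py 0.36 0.0 0.28
```

```text
[0.114 0.083 0.297] 0.14090163492887423 
 [[-0.2    0.97  -0.141]
 [ 0.967  0.172 -0.186]
 [-0.156 -0.174 -0.972]] [-0.736 -0.374 -0.147  2.395 -0.042  1.352 -0.664] 23.65 0.0010017972759208413 0.0
to [0.36 0.   0.28] tool cm [-12.689  22.753  -0.227] rows 6 each [-2.115  3.792 -0.038]
```

>>> send_rows(deltas="3.6 3.2 -1 0 255;3.6 3.2 -1 0 255;3.6 3.2 -1 0 255;3.6 3.2 -1 0 255;2.1 -4.5 0.5 0 255;2.1 -4.5 0.5 0 255;2.1 -4.5 0.5 0 255;2.1 -4.5 0.5 0 255;2.1 -4.5 0.5 0 255;2.1 -4.5 0.5 0 255")

```text
clock: 24.65
position: [-0.0777, 0.3212, 0.2898]
eef_rot: [0.005, 0.632, 0.766, -0.116]
wrist_force: [0.7, 1.4, -0.4]
gripper_width: -0.004
grasp_force: 0.0
```

```bash
python3 st.py -0.09 0.2 0.28
```

```text
[-0.078  0.321  0.29 ] 0.3304404699586501 
 [[-0.201  0.97  -0.139]
 [ 0.967  0.174 -0.185]
 [-0.155 -0.172 -0.973]] [-1.171  0.041 -0.603  2.095 -0.165  1.174 -1.508] 24.65 -0.003746287090133573 0.0
to [-0.09  0.2   0.28] tool cm [-11.321  -3.13    3.361] rows 3 each [-3.774 -1.043  1.12 ]
```

>>> send_rows(deltas="-4.6 0.3 0.8 0 255;-4.6 0.3 0.8 0 255;-4.6 0.3 0.8 0 255;-4.6 0.3 0.9 0 255;-4.6 0.3 1 0 255;-4.6 0.3 1.1 0 255;-4.6 0.3 1.2 0 255")

```text
clock: 25.35
position: [0.0258, 0.1077, 0.2997]
eef_rot: [0.027, 0.626, 0.763, -0.16]
wrist_force: [-0.2, 1.3, -0.2]
gripper_width: -0.001
grasp_force: 0.0
```

```bash
python3 st.py -0.09 0.2 0.28
```

```text
[0.026 0.108 0.3  ] 0.1107274275878417 
 [[-0.215  0.963 -0.159]
 [ 0.946  0.165 -0.278]
 [-0.242 -0.211 -0.947]] [-0.823 -0.374 -0.414  2.395 -0.193  1.422 -0.93 ] 25.35 -0.000608731043385397 0.0
to [-0.09  0.2   0.28] tool cm [11.701 -9.212  1.135] rows 4 each [ 2.925 -2.303  0.284]
```

>>> send_rows(deltas="4.2 -0.5 -1 0 255;4.2 -0.5 -1 0 255;4.2 -0.5 -1 0 255;4.2 -0.5 -1 0 255;4.2 -0.5 -1 0 255;4.2 -0.5 -1 0 255;1 0.9 4.2 0 255;1 0.9 4.2 0 255;1 0.9 4.2 0 255;1 0.9 4.2 0 255")

```text
clock: 26.35
position: [-0.0484, 0.3558, 0.124]
eef_rot: [0.027, 0.626, 0.763, -0.16]
wrist_force: [0.1, 1.5, -0.5]
gripper_width: 0.001
grasp_force: 0.0
```

```bash
python3 st.py 0.03 0.2 0.13
```

```text
[-0.048  0.356  0.124] 0.35903517582143396 
 [[-0.214  0.964 -0.159]
 [ 0.947  0.164 -0.277]
 [-0.241 -0.21  -0.948]] [-1.115  0.489 -0.659  2.117  0.108  0.884 -1.636] 26.35 0.0011220247467686288 0.0
to [0.03 0.2  0.13] tool cm [-16.567   4.867   2.499] rows 4 each [-4.142  1.217  0.625]
```

>>> send_rows(deltas="-4.5 0.6 1.2 0 255;-4.5 0.6 1.2 0 255;-4.5 0.6 1.2 0 255;-4.5 0.6 1.3 0 255;-4.5 0.6 1.4 0 255;-4.5 0.6 1.5 0 255;-4.5 0.6 1.6 0 255")

```text
clock: 27.05
position: [0.0505, 0.17, 0.1363]
eef_rot: [0.057, 0.618, 0.755, -0.21]
wrist_force: [0.2, 0.2, 0.1]
gripper_width: -0.005
grasp_force: 0.0
```

```bash
python3 st.py 0.03 0.2 0.13
```

```text
[0.051 0.17  0.136] 0.17735181636110744 
 [[-0.23   0.958 -0.174]
 [ 0.91   0.148 -0.388]
 [-0.346 -0.248 -0.905]] [-0.28   0.559 -1.266  2.395  0.398  1.036 -1.695] 27.05 -0.0054831722812663615 0.0
to [0.03 0.2  0.13] tool cm [ 3.421 -1.366 -0.234] rows 1 each [ 3.421 -1.366 -0.234]
```

>>> send_rows(deltas="2.5 1 -3.5 0 255;2.5 1 -3.5 0 255;1 3 -3.5 0 255;0 3 -3.5 0 255;0 3 -3.5 0.1 255;0 3 -3.5 0.1 255;0 3 -2 0.1 100;0 3 0 0.07 0;0 3 0 0 0")

```text
clock: 27.95
position: [0.299, 0.3231, 0.2796]
eef_rot: [0.095, 0.746, 0.63, -0.194]
wrist_force: [1.1, 1.0, 0.2]
gripper_width: 0.504
grasp_force: 0.0
```

```bash
python3 st.py 0.426 0.214 0.2; python3 - <<'E'
from h import *
S=load('scene')
p,M,s=tool()
print(onz(S,270+131,180+15,.106),onz(S,270+149.5,180+17,.106))
n=np.array([.99,-.14,0]);print('yaw need',np.arctan2(-(n@M[:,0]),n@M[:,1]))
E
```

```text
[0.299 0.323 0.28 ] 0.4401942096441971 
 [[ 0.132  0.977 -0.169]
 [ 0.903 -0.189 -0.386]
 [-0.409 -0.102 -0.907]] [-0.252  0.611 -1.047  1.681  0.447  1.604 -1.591] 27.95 0.5043789301983709 0.0
to [0.426 0.214 0.2  ] tool cm [-4.919 15.279  9.274] rows 4 each [-1.23   3.82   2.318]
[0.39912691 0.1564633  0.106     ] [0.40610145 0.1954667  0.106     ]
yaw need -0.004655681075269723
```

>>> send_rows(deltas="-1.2 3.8 2.3 0 0;-1.2 3.8 2.3 0 0;-1.2 3.8 2.3 0 0;-1.2 3.8 2.3 0 0;0 0 0 0 0")

```text
clock: 28.45
position: [0.4275, 0.2093, 0.1969]
eef_rot: [0.096, 0.748, 0.626, -0.197]
wrist_force: [-0.7, -0.3, 0.8]
gripper_width: 0.997
grasp_force: 0.0
```

```bash
python3 st.py 0.405 0.1675 0.073; python3 - <<'E'
from h import *
f=grab('scene');g=grab('wrist');h=grab('side')
c=np.hstack([cv2.resize(f['pixels'][150:270,340:500],(400,300)),cv2.resize(h['pixels'][140:260,230:390],(400,300))])
c=np.vstack([c,np.hstack([cv2.resize(g['pixels'],(400,300)),np.zeros((300,400,3),np.uint8)])])
cv2.imwrite('pics/g1.png',c[:,:,::-1])
E
```

```text
[0.428 0.209 0.197] 0.475999982044324 
 [[ 0.138  0.975 -0.175]
 [ 0.899 -0.197 -0.39 ]
 [-0.415 -0.104 -0.904]] [-0.04   0.717 -0.941  1.711  0.632  1.502 -1.371] 28.45 0.9967963710347947 0.0
to [0.405 0.168 0.073] tool cm [ 1.07  -0.089 13.22 ] rows 3 each [ 0.357 -0.03   4.407]
```

View pics/g1.png

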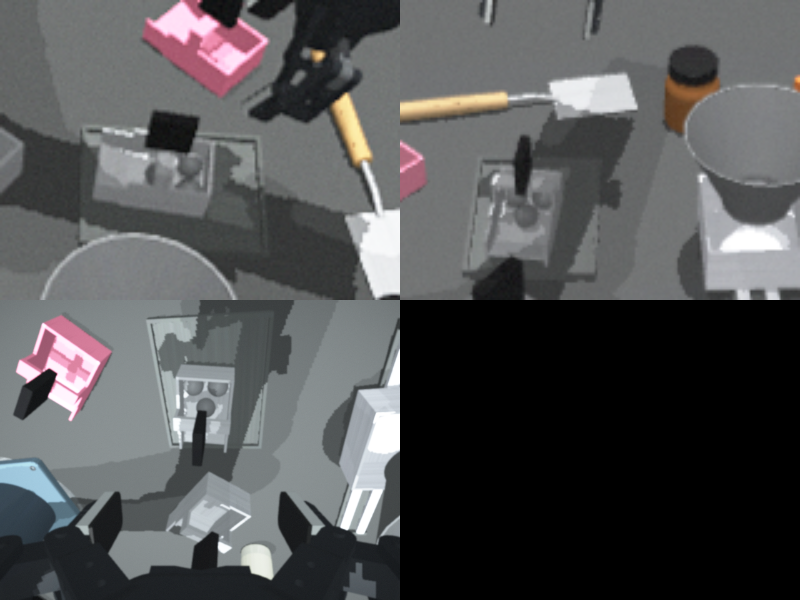

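The wrist view shows the plate at (199,440), centred between the open fingers. The scoop holds all three balls and the neighbours are untouched.

>>> send_rows(deltas="0.4 0 4.4 0 0;0.4 0 4.4 0 0;0.3 0 4.2 0 0;0 0 0 0 0")

```text
clock: 29.0
position: [0.4002, 0.1729, 0.0748]
eef_rot: [0.095, 0.744, 0.631, -0.198]
wrist_force: [-0.4, 0.4, -0.1]
gripper_width: 1.003
grasp_force: 0.0
```

```bash
python3 st.py 0.405 0.1675 0.073
```

```text
[0.4   0.173 0.075] 0.43593747803378546 
 [[ 0.126  0.976 -0.176]
 [ 0.902 -0.187 -0.39 ]
 [-0.414 -0.109 -0.904]] [-0.041  0.839 -0.861  1.877  0.764  1.28  -1.473] 29.0 1.0027503073475128 0.0
to [0.405 0.168 0.073] tool cm [-0.351  0.589  0.286] rows 1 each [-0.351  0.589  0.286]
```

>>> send_rows(deltas="-0.3 0.6 0.2 0 0;0 0 0 0 120;0 0 0 0 255;0 0 0 0 255;0 0 0 0 255;0 0 0 0 255;0 0 0 0 255")

```text
clock: 29.7
position: [0.4099, 0.1705, 0.0769]
eef_rot: [0.096, 0.746, 0.63, -0.194]
wrist_force: [2.5, -1.0, 6.4]
gripper_width: 0.111
grasp_force: 58.2
```

```bash
python3 st.py 0.5 0.15 0.30
```

```text
[0.41  0.17  0.077] 0.44395951816530665 
 [[ 0.132  0.977 -0.168]
 [ 0.903 -0.188 -0.387]
 [-0.409 -0.101 -0.907]] [-0.031  0.837 -0.86   1.866  0.771  1.283 -1.462] 29.7 0.11052405527234357 58.151443004608154
to [0.5  0.15 0.3 ] tool cm [ -9.799   6.935 -20.955] rows 6 each [-1.633  1.156 -3.492]
```

```bash
cat > lip.py <<'E'
from h import *
np.set_printoptions(precision=3,suppress=True)
T0=np.array([.4099,.1705,.0769]);q=[.096,.746,.63,-.194];M0=R.from_quat([q[1],q[2],q[3],q[0]]).as_matrix()
base=np.array([.408,.175,.004]);xs=np.array([.15,.989,0]);xs/=np.linalg.norm(xs)
lip=M0.T@(base-.058*xs+[0,0,.013]-T0); ld=M0.T@(-xs); up=M0.T@np.array([0,0,1.]); pts=[M0.T@(base+a*xs+b*np.array([-xs[1],xs[0],0])+[0,0,c]-T0) for a in(-.058,.045) for b in(-.031,.031) for c in (0,.036)]
if __name__=='__main__':
    for d in (0,30,60,75,90,105,120,150,180):
        Mr=M0@R.from_euler('z',-d,degrees=True).as_matrix()
        print(d,'lip rel TCP',Mr@lip,'lipdir',Mr@ld,'tilt',np.degrees(np.arccos((Mr@up)[2])),'minz',min((Mr@x)[2] for x in pts))
E
python3 lip.py
```

```text
0 lip rel TCP [-0.011 -0.053 -0.06 ] lipdir [-0.15  -0.989  0.   ] tilt nan minz -0.07290000000000002
30 lip rel TCP [ 0.001 -0.049 -0.064] lipdir [ 0.309 -0.945 -0.104] tilt 12.558491580696845 minz -0.08217923573285534
60 lip rel TCP [ 0.01  -0.041 -0.069] lipdir [ 0.667 -0.691 -0.279] tilt 24.3964889973443 minz -0.09007474757109386
75 lip rel TCP [ 0.012 -0.035 -0.072] lipdir [ 0.776 -0.504 -0.379] tilt 29.81464652881815 minz -0.09281107816888674
90 lip rel TCP [ 0.012 -0.029 -0.074] lipdir [ 0.827 -0.294 -0.479] tilt 34.7730113825655 minz -0.09447093949382923
105 lip rel TCP [ 0.01  -0.023 -0.076] lipdir [ 0.818 -0.075 -0.571] tilt 39.17705699593945 minz -0.09494121473967704
120 lip rel TCP [ 0.007 -0.018 -0.078] lipdir [ 0.748  0.139 -0.649] tilt 42.9350010768865 minz -0.09418985542559224
150 lip rel TCP [-0.003 -0.009 -0.08 ] lipdir [ 0.45   0.493 -0.745] tilt 48.18240615020472 minz -0.08930681161547228
180 lip rel TCP [-0.015 -0.006 -0.079] lipdir [ 0.012  0.672 -0.74 ] tilt 49.99638849990729 minz -0.09331499352623901lip.py:9: RuntimeWarning: invalid value encountered in arccos
  print(d,'lip rel TCP',Mr@lip,'lipdir',Mr@ld,'tilt',np.degrees(np.arccos((Mr@up)[2])),'minz',min((Mr@x)[2] for x in pts))
```

>>> send_rows(deltas="-0.4 -0.1 -0.9 0 255;-0.8 -0.2 -1.8 0 255;-1.2 -0.3 -2.7 0 255;-1.2 -0.3 -2.7 0 255;-1.2 -0.3 -2.7 0 255;-1.2 -0.3 -2.7 0 255;-1.2 -0.3 -2.7 0 255;-1.2 -0.3 -2.7 0 255;-0.8 -0.2 -1.8 0 255;0 0 0 0 255")

```text
clock: 30.7
position: [0.4098, 0.1729, 0.3058]
eef_rot: [0.095, 0.746, 0.63, -0.192]
wrist_force: [-0.4, 0.2, -3.0]
gripper_width: 0.107
grasp_force: 59.0
```

```bash
python3 st.py 0.586 0.145 0.268
```

```text
[0.41  0.173 0.306] 0.4448128784677459 
 [[ 0.131  0.977 -0.167]
 [ 0.904 -0.187 -0.384]
 [-0.406 -0.101 -0.908]] [ 0.095  0.526 -1.031  1.704  0.523  1.621 -1.237] 30.7 0.10657412559799363 58.961942195892334
to [0.586 0.145 0.268] tool cm [ 1.33  18.116  1.558] rows 4 each [0.332 4.529 0.389]
```

>>> send_rows(deltas="0.1 1 0.1 0 255;0.1 2 0.2 0 255;0.2 3 0.3 0 255;0.2 3 0.2 0 255;0.2 3 0.3 0 255;0.2 3 0.2 0 255;0.2 2 0.2 0 255;0.1 1.1 0.1 0 255;0 0 0 0 255")

```text
clock: 31.6
position: [0.5855, 0.1424, 0.2627]
eef_rot: [0.094, 0.746, 0.63, -0.196]
wrist_force: [0.4, 0.4, -2.1]
gripper_width: 0.106
grasp_force: 59.0
```

```bash
python3 st.py 0.586 0.145 0.268; python3 - <<'E'
from h import *
f=grab('scene');h=grab('side')
c=np.hstack([cv2.resize(f['pixels'][160:340,300:480],(400,400)),cv2.resize(h['pixels'][110:290,270:450],(400,400))])
cv2.imwrite('pics/g2.png',c[:,:,::-1])
E
```

```text
[0.586 0.142 0.263] 0.6026123211662748 
 [[ 0.131  0.976 -0.173]
 [ 0.903 -0.189 -0.387]
 [-0.41  -0.106 -0.906]] [ 0.044  0.787 -0.887  1.353  0.73   1.704 -1.044] 31.6 0.10595588314298672 58.99568259716034
to [0.586 0.145 0.268] tool cm [ 0.025 -0.061 -0.586] rows 1 each [ 0.025 -0.061 -0.586]
```

View pics/g2.png

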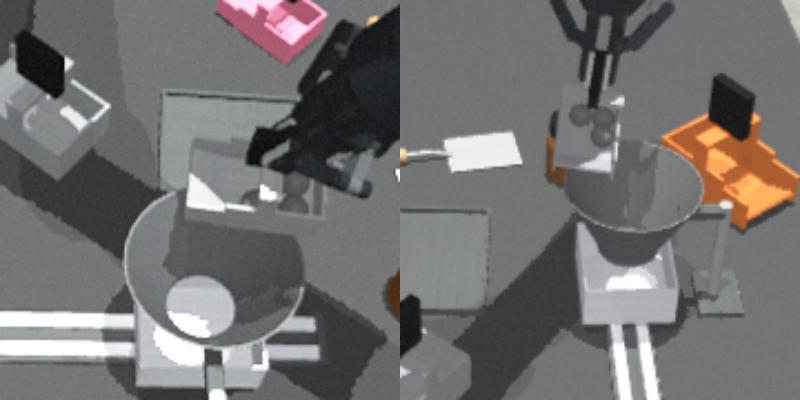

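The scoop with three balls hovers over the funnel mouth and the box sits below the spout. I start tipping by turning about the leaning tool axis.

>>> send_rows(deltas="0 0 -0.5 -0.05 255;0 0 0 -0.1 255;0 0 0 -0.15 255;0 0 0 -0.15 255;0 0 0 -0.15 255;0 0 0 -0.15 255;0 0 0 -0.15 255;0 0 0 -0.15 255;0 0 0 -0.15 255;0 0 0 -0.15 255")

```text
clock: 32.7
position: [0.5853, 0.1458, 0.2702]
eef_rot: [-0.048, 0.185, 0.959, -0.211]
wrist_force: [-0.9, 0.3, -3.1]
gripper_width: 0.109
grasp_force: 59.0
```

```bash
cat > l2.py <<'E'
from lip import *
p,M,s=tool();L=p+M@lip;D=M@ld;print('TCP',p,'lip',L,'rel mouth',L[:2]-[.6255,.106],'dir',D,'tilt',np.degrees(np.arccos((M@up)[2])),'q',s['joint_positions'],s['clock'],s['grasp_force'])
print('minz',min((p+M@x)[2] for x in pts))
h=D[:2]/np.linalg.norm(D[:2]);t=np.r_[[.6255,.106]-.03*h,.19];print('shift tool cm',M.T@(t-L)*100)
E
python3 l2.py
```

```text
TCP [0.585 0.146 0.27 ] lip [0.597 0.112 0.198] rel mouth [-0.029  0.006] dir [ 0.79  -0.466 -0.399] tilt 30.808741400823774 q [ 0.137  0.889 -1.135  1.34   0.876  1.823  0.219] 32.7 58.96513044834137
minz 0.17695805285285732
shift tool cm [0.089 1.229 0.319]
```

>>> send_rows(deltas="-0.2 -0.6 0.3 -0.15 255;-0.2 -0.6 0.3 -0.15 255;-0.1 -0.6 0.3 -0.15 255;0 -0.6 0.3 -0.15 255;0 0 0 0 255;0 0 0 0 255")

```text
clock: 33.3
position: [0.5854, 0.1183, 0.2685]
eef_rot: [-0.107, -0.101, 0.971, -0.187]
wrist_force: [-0.2, 0.5, -2.1]
gripper_width: 0.108
grasp_force: 59.0
```

```bash
python3 l2.py; python3 - <<'E'
from h import *
f=grab('scene');h=grab('side')
c=np.hstack([cv2.resize(f['pixels'][200:350,320:470],(400,400)),cv2.resize(h['pixels'][140:290,300:450],(400,400))])
cv2.imwrite('pics/g3.png',c[:,:,::-1])
E
```

```text
TCP [0.585 0.118 0.268] lip [0.595 0.098 0.191] rel mouth [-0.031 -0.008] dir [ 0.794  0.021 -0.608] tilt 40.910298176399486 q [ 0.21   0.91  -1.201  1.372  0.921  1.84   0.81 ] 33.3 58.98676335811615
minz 0.17375188208479858
shift tool cm [-0.241  0.694 -0.204]
```

>>> send_rows(deltas="-0.3 -0.6 0.1 -0.15 255;-0.2 -0.6 0.1 -0.15 255;-0.1 -0.6 0.1 -0.15 255;0 -0.6 0.1 -0.15 255;0.1 -0.6 0.1 -0.15 255;0 0 0 0 255;0 0 0 0 255;0 0 0 0 255")

```text
clock: 34.2
position: [0.6045, 0.0933, 0.2698]
eef_rot: [-0.168, -0.45, 0.866, -0.135]
wrist_force: [0.3, 0.2, -2.4]
gripper_width: 0.108
grasp_force: 59.0
```

```bash
python3 l2.py; python3 - <<'E'
from h import *
f=grab('scene');h=grab('side')
c=np.hstack([cv2.resize(f['pixels'][200:350,320:470],(400,400)),cv2.resize(h['pixels'][140:290,300:450],(400,400))])
cv2.imwrite('pics/g4.png',c[:,:,::-1])
E
```

```text
TCP [0.605 0.093 0.27 ] lip [0.6   0.085 0.19 ] rel mouth [-0.025 -0.021] dir [ 0.388  0.535 -0.751] tilt 48.65611610831045 q [ 0.246  0.936 -1.223  1.34   0.967  1.864  1.607] 34.2 59.04307186603546
minz 0.1807166862151505
shift tool cm [-0.173 -0.831 -0.032]
```

View pics/g4.png

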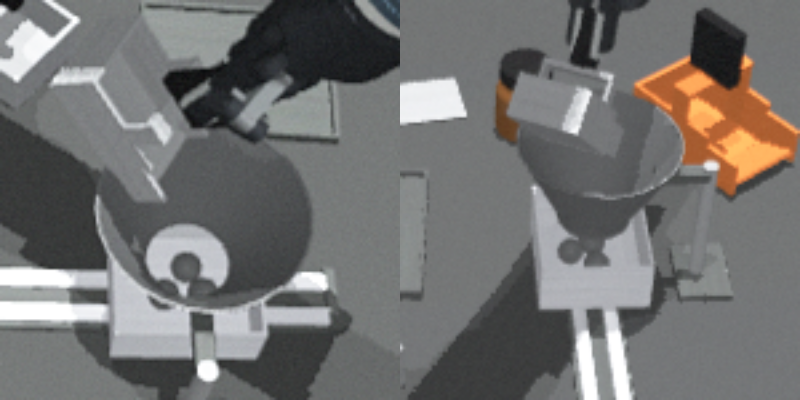

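All three balls lie in the box, seen at about (570-600,250) in the side half, and the scoop is empty. I raise it, turn it back and return it to the tray.

>>> send_rows(deltas="0 0 -4 0 255;0 0 -2 0.15 255;0 0 0 0.15 255;0 0 0 0.15 255;0 0 0 0.15 255;0 0 0 0.15 255;0 0 0 0.15 255;0 0 0 0.15 255;0 0 0 0.15 255;0 0 0 0.15 255")

```text
clock: 35.3
position: [0.6148, 0.1162, 0.3241]
eef_rot: [-0.047, 0.192, 0.957, -0.211]
wrist_force: [0.6, 0.3, -2.1]
gripper_width: 0.108
grasp_force: 59.3
```

>>> send_rows(deltas="0 0 0 0.15 255;0 0 0 0.15 255;0 0 0 0.15 255;0 0 0 0.15 255;0 0 0 0.15 255;0 0 0 0.15 255;0 0 0 0.15 255;0 0 0 0.15 255;0 0 0 0.15 255;0 0 0 0 255")

```text
clock: 36.3
position: [0.6147, 0.1163, 0.3242]
eef_rot: [0.095, 0.746, 0.629, -0.194]
wrist_force: [0.1, -0.7, -2.8]
gripper_width: 0.109
grasp_force: 59.5
```

```bash
python3 l2.py;python3 st.py 0.417 0.18 0.30
```

```text
TCP [0.615 0.116 0.324] lip [0.604 0.064 0.264] rel mouth [-0.022 -0.042] dir [-0.152 -0.988 -0.001] tilt 0.10826609254889212 q [-0.042  0.693 -0.659  1.237  0.611  1.732 -0.854] 36.3 59.528905749320984
minz 0.2511908475743262
shift tool cm [9.892 1.944 3.503]
[0.615 0.116 0.324] 0.6256206949199528 
 [[ 0.132  0.977 -0.17 ]
 [ 0.903 -0.189 -0.386]
 [-0.409 -0.103 -0.907]] [-0.042  0.693 -0.659  1.237  0.611  1.732 -0.854] 36.3 0.10876624138017361 59.528905749320984
to [0.417 0.18  0.3  ] tool cm [  4.129 -20.266   3.1  ] rows 5 each [ 0.826 -4.053  0.62 ]
```

>>> send_rows(deltas="0.7 -3.4 0.5 0 255;0.7 -3.4 0.5 0 255;0.7 -3.4 0.5 0 255;0.7 -3.4 0.5 0 255;0.7 -3.4 0.5 0 255;0.6 -3.3 0.5 0 255;0 0 0 0 255;1.2 0.3 2.7 0 255;1.2 0.3 2.7 0 255;1.2 0.3 2.7 0 255")

```text
clock: 37.3
position: [0.4173, 0.179, 0.2113]
eef_rot: [0.095, 0.745, 0.631, -0.194]
wrist_force: [-0.3, 0.0, -1.7]
gripper_width: 0.107
grasp_force: 59.6
```

```bash
python3 st.py 0.417 0.18 0.086
```

```text
[0.417 0.179 0.211] 0.45402589566861784 
 [[ 0.128  0.977 -0.169]
 [ 0.904 -0.185 -0.386]
 [-0.408 -0.104 -0.907]] [-0.106  0.569 -0.746  1.779  0.509  1.406 -1.221] 37.3 0.10670171202405683 59.645506739616394
to [0.417 0.18  0.086] tool cm [ 5.202  1.255 11.332] rows 3 each [1.734 0.418 3.777]
```

>>> send_rows(deltas="1.2 0.3 2.6 0 255;1.2 0.3 2.6 0 255;1.2 0.3 2.6 0 255;0.8 0.2 1.8 0 255;0.2 0.1 0.5 0 255;0 0 0 0 255")

```text
clock: 37.9
position: [0.4173, 0.1792, 0.1002]
eef_rot: [0.094, 0.745, 0.631, -0.195]
wrist_force: [-0.4, 0.1, -1.4]
gripper_width: 0.108
grasp_force: 59.5
```

```bash
python3 st.py 0.417 0.18 0.077
```

```text
[0.417 0.179 0.1  ] 0.45414847447624546 
 [[ 0.129  0.977 -0.171]
 [ 0.903 -0.187 -0.386]
 [-0.409 -0.105 -0.906]] [-0.159  0.731 -0.679  1.837  0.62   1.235 -1.329] 37.9 0.10769269065218126 59.53352987766266
to [0.417 0.18  0.077] tool cm [1.014 0.202 2.078] rows 1 each [1.014 0.202 2.078]
```

>>> send_rows(deltas="0.5 0.1 1 0 255;0.3 0.1 0.6 0 255;0.15 0 0.3 0 255;0.1 0 0.2 0 255;0 0 0 0 255")

```text
clock: 38.4
position: [0.417, 0.1804, 0.0773]
eef_rot: [0.095, 0.746, 0.63, -0.194]
wrist_force: [-0.2, -0.5, 1.0]
gripper_width: 0.107
grasp_force: 59.9
```

>>> send_rows(deltas="0 0 0 0 200;0 0 0 0 150;0 0 0 0 0;0 0 0 0 0;0 0 0 0 0;0 0 0 0 0")

```text
clock: 39.0
position: [0.417, 0.1803, 0.0769]
eef_rot: [0.095, 0.746, 0.63, -0.194]
wrist_force: [-0.6, 0.1, 1.0]
gripper_width: 1.0
grasp_force: 0.0
```

>>> send_rows(deltas="0 0 -2 0 0;0 0 -4 0 0;0 0 -4 0 0;0 0 -4 0 0;0 0 -4 0 0;0 0 0 0 0;0 0 0 0 0")

```text
clock: 39.7
position: [0.4478, 0.2502, 0.2404]
eef_rot: [0.095, 0.746, 0.63, -0.193]
wrist_force: [-0.2, -0.2, -0.9]
gripper_width: 1.001
grasp_force: 0.0
```

```bash
python3 st.py; python3 - <<'E'
from h import *
f=grab('scene');h=grab('side')
c=np.hstack([cv2.resize(f['pixels'][180:360,300:480],(400,400)),cv2.resize(h['pixels'][150:330,240:420],(400,400))])
cv2.imwrite('pics/g5.png',c[:,:,::-1])
E
```

```text
[0.448 0.25  0.24 ] 0.5129753615389296 
 [[ 0.131  0.977 -0.169]
 [ 0.904 -0.188 -0.385]
 [-0.408 -0.103 -0.907]] [-0.22   0.64  -0.736  1.579  0.502  1.538 -1.247] 39.7 1.001233179763386 0.0
```

View pics/g5.png

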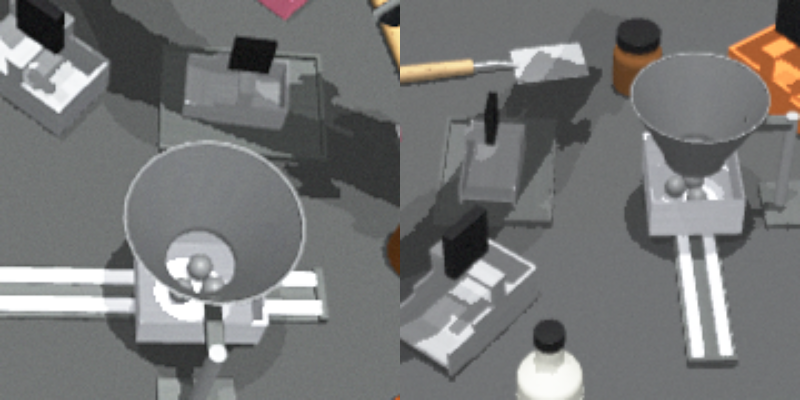

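The scoop stands in the middle of the tray, the three balls lie in the box under the spout, and the neighbours are untouched. Handing in.

```bash
python3 -c "
from bench import sign_off
print(sign_off())"
```

```text
the job is handed in; nothing more can be done
None
```

The job is handed in: in the last pictures the box is under the spout with all three balls in it, the empty scoop stands released in the tray, and nothing else looks disturbed; `sign_off()` gave no verdict.

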